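# Take the squeeze-and-turn safety cap off a nail-care jar

### The job

One of the amber jars on the manicure trolley has a safety cap with two flat tabs sticking out at opposite sides, unlike the plain-capped bottles beside it. Pinch both tabs fully in, keep them pinched while you turn the cap about a fifth of a turn anticlockwise (seen from above), lift it straight off the neck, and set it gently down, right way up, on the empty steel tray.

Things in the scene. Friction and masses are not known exactly. Their poses are not given: they have to be found in the camera images.
- cap: White safety cap on the safety jar, 47 mm across, 44 high, 56 g. Origin on its axis 26 mm above its underside, at the tabs' mid-height (grip here); z up. Tabs at its +y and -y, outer faces 61 mm apart. Tabs out: locked. Tabs in: turns freely anticlockwise from above only; turned 55 to 100 degrees (best 70) it lifts straight off. 1.5 mm play on the neck. Beside the tabs free to 6 mm below the cap.
- tab_a (a joint): Travel of the cap's +y tab: 0 = out (m), 0.0055 = fully in; the -y tab is its mirror image. Each has a flat outer face 20 mm wide by 28 high and slides straight in along the cap's y against a spring, 2 N at first, 5 N fully in. Pinched, the faces are 50 mm apart. A grip of 15 to 30 N along y holds both in; they spring out when let go.
- jar: Safety jar, amber with white band, 76 mm across, fixed. Origin: centre of its underside, z up. The seated cap's origin is 112 mm above it, axes alike; the neck ends at 124 mm, so the cap must rise 40 mm to be off. Two other bottles up to 120 mm high stand in the same row (along world y), centres 150 mm or more away; one is a like jar with a plain round cap, no tabs.
- tray_in (a point): Centre of the inner floor, 4 mm above the table, of a low empty fixed steel tray: 170 mm (its x) by 210 mm (its y) outside, rim 12 mm above the table, wall 4 mm; z up. A cap standing here has its origin 26 mm above this point.
Mind the look-alikes: they are no part of the job. What is shaped like the cap but blue or pink is not meant.

How it is judged:
On the way, in this order (a step that is already met when the one before it is completed fails the run):
1. the cap, still down on the neck and with its tab pinched in, has been turned at least 40 degrees from its locked position (angle between the x axis of cap and the x axis of jar, either way round above 0.7 rad and z of cap in the frame of jar below 0.12 m and horizontal distance between cap and jar below 0.008 m and value of joint tab_a above 0.002 m), for 0.05 s.
2. the cap is lifted clear of the neck, at least 40 mm up (z of cap in the frame of jar above 0.152 m), for 0.05 s.
At the end, for the whole second after the job is handed in: The cap stands right way up (within 10 degrees) on the tray's floor, within 70 mm of the tray's centre along its x and 90 mm along its y, its origin 21 to 31 mm above the floor, at rest and let go (x of cap in the frame of tray_in between -0.07 and 0.07 m and y of cap in the frame of tray_in between -0.09 and 0.09 m and z of cap in the frame of tray_in between 0.021 and 0.031 m and angle between cap's own z axis and vertical below 0.17 rad and linear speed of cap below 0.02 m/s); the robot touches nothing.
It fails at once if the cap is dropped: it moves free of the fingers faster than 0.7 m/s (a fall of more than about 25 mm) (linear speed of cap above 0.7 m/s and contact force between the fingers and cap below 0.1 N).
It also fails if it takes over 40 s, if anything falls off the work surface, if the arm or the gripper's body presses on something with over 40 N, if the wrist force passes 120 N, or if a joint passes its speed limit or range.

### The arm

A 7-joint arm with a two-finger parallel gripper is mounted at the origin on the work surface. World frame = base frame: x ahead of the robot, y to its left, z up, the work surface at z = 0. Lengths are in m, angles in rad, forces in N, time in s.
With the tool pointing down it reaches from about 0.4 to 0.85 m from the base axis. Payload 4.5 kg.
Tool frame: the origin (TCP) lies midway between the tips of the shut fingers; the grasp point (between the pads) lies 19 mm behind it; z points along the fingers, y is the direction in which the jaws open and shut (so a half turn about z gives the same grasp; the last joint's range is limited). The gripper opens to 88 mm and grips with 3 to 60 N. Pads are 18 mm wide; open, the fingers measure 123 mm over their backs; the gripper's body (75 mm by 187 mm) begins 45 mm behind the grasp point.
Start: joints at [1.382, 0.689, -0.195, 1.565, 0.157, 0.902, -0.215], TCP at [0.138, -0.61, 0.239] pointing down, gripper open.
Joint ranges: [-3.01, 3.01], [-0.46, 2.08], [-1.47, 1.51], [0.13, 2.56], [-1, 4.14], [0.04, 2.09], [-2.66, 2.66]. Speed limits (rad/s): [2.57, 2.57, 3.14, 3.14, 3.14, 3.14, 3.14].

### API

Orientations are given as a unit quaternion [x, y, z, w].
In Python, from plant import r gives the robot as it stands. The module is installed in compiled form; this text tells all that it offers.
- The arm moves only by the tool carry_out, never from a script. Its argument "commands" is a list of rows, each a list of 6 numbers: the shift along the tool's x, y, z in m, then the turn, a rotation vector about the tool's x, y, z in degrees. In form: [[dx, dy, dz, wx, wy, wz], ...]. A call has 1 to 12 rows; each row is the pose to reach, as a shift and turn from the pose commanded when the call began, along the tool's axes at that moment; what a row does not reach only later rows make up. A row lasts 1/10 s, in which the tool goes at most 50 mm and 8.59 degrees, less where a joint would pass 70% of its speed; a pose out of reach is approached as far as the arm can. A call with a gripper value outside its range is refused whole. "fingers" is the closure in counts, from 0 (fully open) to 255 (shut), set as the call begins (left out, the last holds). The fingers move at their own pace and stop on an object; "grip_force" is the grip in N (left out, the last holds). Time passes only in rows, so rows that repeat a pose let the fingers close. It gives the time, the measured TCP pose, the force and the opening at its end, in the units of the state.
- r.get_state(): the state, without advancing time (a new reading comes with each control period).
- r.snapshot(name): name is "scene" or "top"; returns a dict with "img" (384x512x3 uint8, blue, green, red), "intrinsics" (3x3 intrinsics, pixels), "extrinsics" (4x4, takes a point from camera to world coordinates). Camera axes: x right, y down, z forward; pixel columns grow to the right and rows downward; lengths in m; the calibration is good to about 2 mm. A picture is of the moment at which its call begins. There is no depth.
- r.finish_job(): hands the job in, once; it reports no verdict.
Trained networks look in a picture, given as the dict that the camera call returned (one of the last four; its "shot" number tells which), for a name from the list of things; names that differ only in an ending like _2 or _b are one class to them, and where a whole thing is asked for, a point or a joint stands for the part that bears it (a point fixed in the world has none). Each returns a list of dicts, best first, with "p" (0 to 1); they miss things now and then, are a little off and sometimes report something else, mostly with a low value. They report only what shows in the picture. A call takes as long as a camera call. They do not tell look-alikes from the thing itself.
- r.spot_in(picture, label): "xyz" ([x, y, z] in m, in world coordinates, good to about 4 mm: the middle of the surface that is visible of it).
- r.spot_point(picture, label): "xyz" ([x, y, z] in m, in world coordinates, good to about 4 mm: a listed point, or the origin of a listed thing).
The state is a dict: "clock": time; "q": joint angles; "qd": joint speeds; "joint_torque": joint torques, N m; "tool_pos": TCP position; "eef_rot": TCP orientation; "contact_force": force on the tool from outside, world axes, zero at the start; "moment": the same for the moment, N m; "opening": opening from 0.0 (shut) to 1.0 (fully open).
Only numpy, scipy, OpenCV 4.12 (cv2) and the standard library are available. Lean on these libraries where they do the work, as an engineer would, in place of code of your own. Each camera call takes 0.05 s, during which the arm holds its last target.

## Working session

There is one attempt and no reset: what is moved stays moved. The work goes in short steps, Python scripts to look and compute and a tool call to move; the robot and the scene stay as the last step left them, time stands still between calls to the robot, and variables do not carry over. Pictures are saved under pics/ and viewed, and the job is handed in when it is done.

Besides the shell and the picture viewer there is one more tool, called after "Request:" as name([rows], argument=value, ...), one row to a line, values as JSON. carry_out: Moves the arm, as the interface text tells. Its arguments: {"type":"object","properties":{"commands":{"type":"array","items":{"type":"array","items":{"type":"number"}}},"fingers":{"type":"number"},"grip_force":{"type":"number"}},"required":["commands"]}

```bash
mkdir -p pics
python3 - <<'E'
from plant import r
import cv2,pickle
s=r.get_state();print(s)
for n in("scene","top"):
    p=r.snapshot(n);cv2.imwrite(f"pics/{n}0.png",p["img"]);pickle.dump(p,open(f"{n}0.pkl","wb"))
    print(n,p["intrinsics"],p["extrinsics"])
    for l in("cap","tab_a","jar","tray_in"):
        try: print(l,[(d["p"],d["xyz"]) for d in r.spot_point(p,l)])
        except Exception as e: print(l,e)
E
```

```text
{'clock': 0.0, 'q': array([ 1.38181082,  0.68997786, -0.19449627,  1.56635935,  0.15732239,
        0.902465  , -0.21505598]), 'qd': array([ 0.00066928,  0.00066953,  0.00195241,  0.00113366, -0.0002202 ,
       -0.00124289, -0.00086224]), 'joint_torque': array([ 8.72214787e-04, -5.27552176e+01, -1.26683090e+00, -1.53427094e+01,
       -5.26479946e-02,  6.54133502e-03,  1.23782647e-04]), 'tool_pos': array([ 0.1378908 , -0.60895314,  0.23790931]), 'eef_rot': array([ 9.93794573e-01,  1.11227341e-01, -1.78677144e-04, -8.90717185e-04]), 'contact_force': array([-0.34259247,  0.43095812, -0.32249226]), 'moment': array([ 0.00644429,  0.04184683, -0.07169391]), 'opening': 0.9984831542396615}
scene [[435.71712818   0.         255.70906663]
 [  0.         435.71712818 185.09166196]
 [  0.           0.           1.        ]] [[ 0.13467265  0.59964072 -0.78885632  1.1478132 ]
 [ 0.99074564 -0.0678903   0.11753287 -0.05010025]
 [ 0.0169218  -0.79738442 -0.60323439  0.51564269]
 [ 0.          0.          0.          1.        ]]
cap [(0.83, [0.7645, 0.1711, 0.0293]), (0.71, [0.64, 0.1976, 0.1135]), (0.54, [0.5285, 0.2374, 0.0263])]
tab_a it knows: cap, jar, tray_in
jar [(0.61, [0.6434, 0.193, -0.0019])]
tray_in [(0.7, [0.4679, 0.009, 0.003])]
top [[394.44224124   0.         256.71792375]
 [  0.         394.44224124 193.3314299 ]
 [  0.           0.           1.        ]] [[ 0.01705308 -0.98838557  0.15100717  0.48355581]
 [-0.99976246 -0.01890603 -0.01084331  0.02786042]
 [ 0.01357232 -0.15078639 -0.98847319  0.90345532]
 [ 0.          0.          0.          1.        ]]
cap [(0.96, [0.53, 0.2364, 0.0267]), (0.68, [0.7615, 0.1729, 0.0263]), (0.63, [0.6403, 0.1957, 0.1109])]
tab_a it knows: cap, jar, tray_in
jar [(0.74, [0.6436, 0.1959, -0.0007])]
tray_in [(0.72, [0.4688, 0.0121, 0.0025])]
```

Run:
```python
import pickle,cv2,numpy as np
for n in("scene","top"):
    p=pickle.load(open(f"{n}0.pkl","rb"));K=p["intrinsics"];T=np.linalg.inv(p["extrinsics"])
    c=K@(T[:3,:3]@[.64,.196,.112]+T[:3,3]);u,v=(c[:2]/c[2]).astype(int);print(n,u,v)
    im=p["img"];cr=im[max(0,v-45):v+45,max(0,u-60):u+60];print(max(0,v-45),max(0,u-60))
    cv2.imwrite(f"pics/{n}crop.png",cv2.resize(cr,None,fx=6,fy=6,interpolation=cv2.INTER_CUBIC))
```

```text
scene 364 185
140 304
top 170 174
129 110
```

View pics/scene0.png

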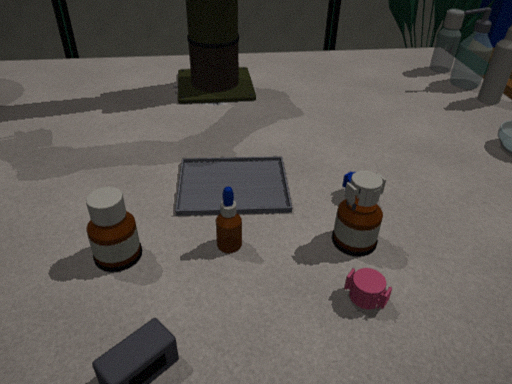

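View pics/top0.png

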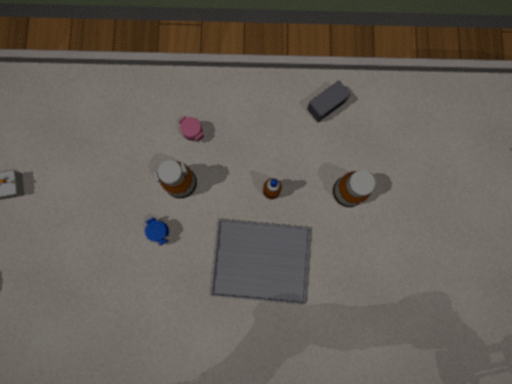

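View pics/scenecrop.png

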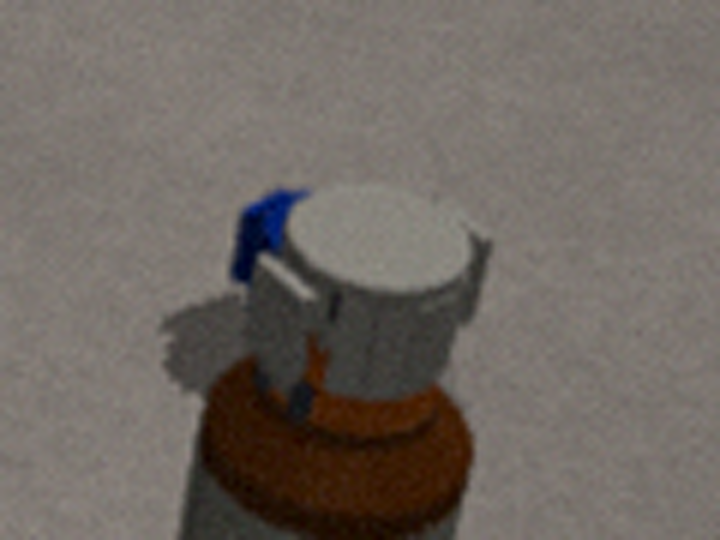

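View pics/topcrop.png

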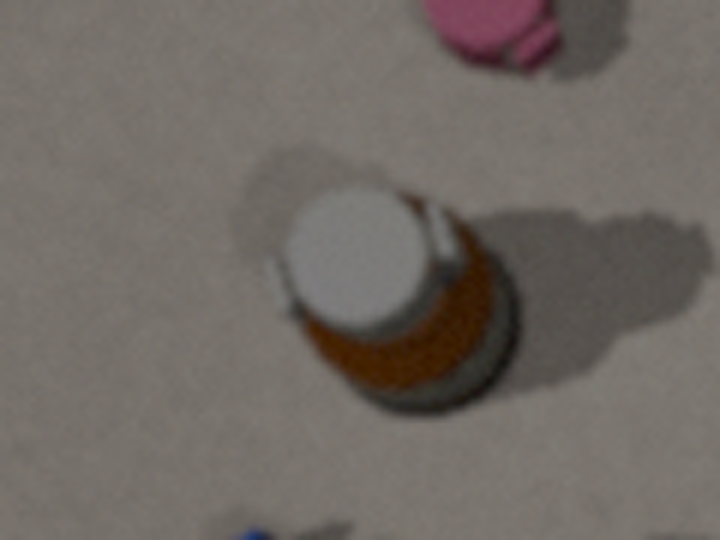

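Candidates:
- White cap on the jar at scene (367,180), top (170,172). It has two white tabs, and it is the one I want.
- Pink cap at scene (369,288), top (192,129).
- Blue cap at scene (350,180), top (157,231).
- Plain-capped jar at scene (107,205), top (357,185).
- Dropper bottle at scene (229,215).

The crop confirms tabs on both sides of the white cap. Next I'll measure its centre, yaw and the tray.

```bash
cat > h.py <<'E'
import pickle,cv2,numpy as np
def load(n): return pickle.load(open(n+".pkl","rb"))
def unp(p,u,v,z):
    K=p["intrinsics"];E=p["extrinsics"];d=E[:3,:3]@np.linalg.solve(K,[u,v,1]);o=E[:3,3]
    return o+d*(z-o[2])/d[2]
def proj(p,X):
    K=p["intrinsics"];T=np.linalg.inv(p["extrinsics"]);c=(T[:3,:3]@np.atleast_2d(X).T).T+T[:3,3];c=c@K.T
    return c[:,:2]/c[:,2:]
def wire(im,p,x,y,z,yaw,s,off,col):
    R=np.array([[np.cos(yaw),-np.sin(yaw)],[np.sin(yaw),np.cos(yaw)]])
    def dr(P):
        P=np.array(P);W=np.c_[P[:,:2]@R.T+[x,y],P[:,2]+z];q=(proj(p,W)-off+.5)*s-.5
        cv2.polylines(im,[np.round(q).astype(int)],False,col,1,cv2.LINE_AA)
    a=np.linspace(0,2*np.pi,60)
    for h in(.018,-.026): dr(np.c_[.0235*np.cos(a),.0235*np.sin(a),0*a+h])
    for sg in(1,-1):
        dr([[-.01,sg*.0305,-.014],[.01,sg*.0305,-.014],[.01,sg*.0305,.014],[-.01,sg*.0305,.014],[-.01,sg*.0305,-.014]])
E
python3 - <<'E'
from h import *
t=load("top0");s=load("scene0")
f=lambda u,v,o:((u+.5)/6-.5+o[0],(v+.5)/6-.5+o[1])
ot=(110,129);os=(304,140)
print("disc top",unp(t,*f(357,258,ot),.13),"scene",unp(s,*f(380,237,os),.13))
a=unp(t,*f(442,228,ot),.126);b=unp(t,*f(283,282,ot),.126);print("tabs",a,b,np.hypot(*(a-b)[:2]),np.degrees(np.arctan2(*(b-a)[1::-1])))
x,y=.640,.196
for yaw in(-30,-22,-14):
  ims=[]
  for p,o in((t,ot),(s,os)):
    im=cv2.resize(p["img"][o[1]:o[1]+80,o[0]:o[0]+ 110],None,fx=6,fy=6,interpolation=cv2.INTER_CUBIC)[100:430,80:500].copy()
    im=cv2.convertScaleAbs(im,alpha=1.5)
  # centre from disc
    wire(im,p,x,y,.112,np.radians(yaw),6,np.array(o)+np.array([80,100])/6,(0,255,0));ims.append(im)
  cv2.imwrite(f"pics/w{-yaw}.png",np.hstack(ims)[:, :800])
# tray corners
for c in[(221,220),(311,227),(306,302),(212,294)]: print(unp(t,*c,.012))
E
```

```text
disc top [0.64224281 0.19489059 0.13      ] scene [0.64748993 0.19347545 0.13      ]
tabs [0.6538707  0.16789162 0.126     ] [0.6344162  0.21994058 0.126     ] 0.05556592105913666 110.49438785257591
[0.55723094 0.09776655 0.012     ]
[ 0.5450877  -0.10596515  0.012     ]
[ 0.38025384 -0.09434152  0.012     ]
[0.39412431 0.11252057 0.012     ]
```

Run:
```python
from h import *
t=load("top0");s=load("scene0")
ot=(110,129);os=(304,140)
x,y=.644,.1943
rows=[]
for yaw in(18,26):
  ims=[]
  for p,o in((t,ot),(s,os)):
    im=cv2.resize(p["img"][o[1]:o[1]+80,o[0]:o[0]+ 110],None,fx=6,fy=6,interpolation=cv2.INTER_CUBIC)[130:420,120:510].copy()
    im=cv2.convertScaleAbs(im,alpha=1.5)
    wire(im,p,x,y,.112,np.radians(yaw),6,np.array(o)+np.array([120,130])/6,(0,255,0));ims.append(im)
  rows.append(np.hstack(ims))
cv2.imwrite("pics/wf.png",np.vstack(rows))
```

```text
(no output)
```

View pics/wf.png

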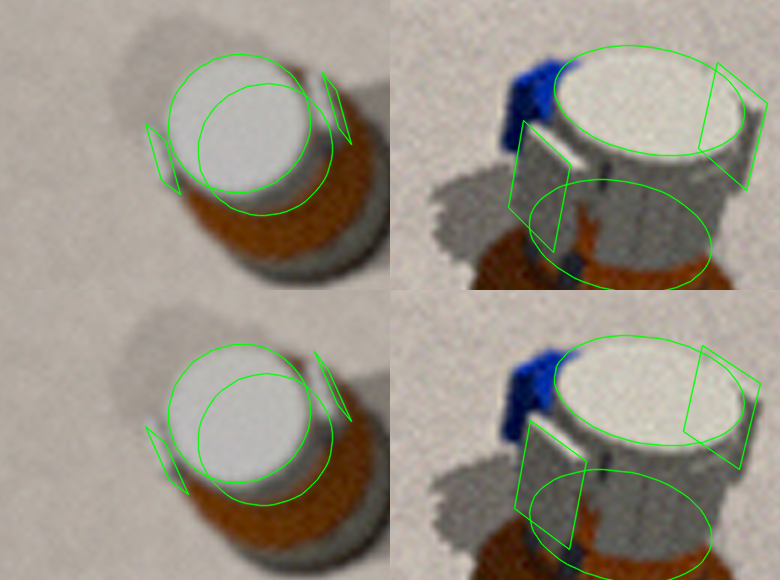

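Run:
```python
from h import *
t=load("top0");s=load("scene0")
x,y=.6435,.1945
rows=[]
for yaw in(22,):
  ims=[]
  for p,o in((t,np.array((133,146))),(s,np.array((342,158)))):
    im=cv2.resize(p["img"][o[1]:o[1]+50,o[0]:o[0]+65],None,fx=12,fy=12,interpolation=cv2.INTER_CUBIC)[:,:760]
    im=cv2.convertScaleAbs(im,alpha=1.6)
    raw=im.copy()
    wire(im,p,x,y,.112,np.radians(yaw),12,o,(0,255,0));ims.append(np.hstack([raw,im]))
  cv2.imwrite("pics/z.png",cv2.resize(np.vstack(ims),(800,600)))
```

```text
(no output)
```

View pics/z.png

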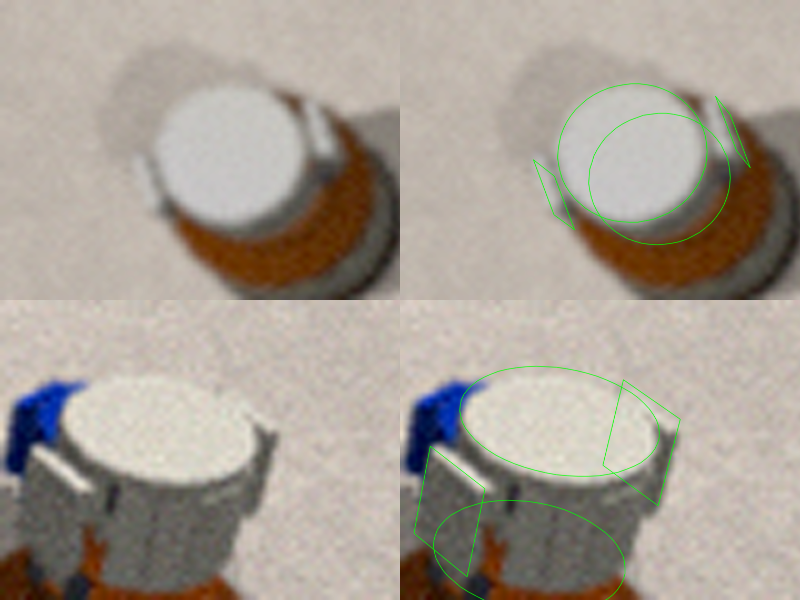

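```bash
cat >> h.py <<'E'
from scipy.spatial.transform import Rotation as Ro
def rel(st,pos,jaw,base=None):
    """target TCP pos and world azimuth (deg) of tool y, tool down -> row"""
    R0=Ro.from_quat(st["eef_rot"]);p0=np.array(st["tool_pos"])
    y=np.array([np.cos(np.radians(jaw)),np.sin(np.radians(jaw)),0]);z=np.array([0,0,-1.]);x=np.cross(y,z)
    Rt=Ro.from_matrix(np.c_[x,y,z])
    return np.round(np.r_[R0.inv().apply(np.array(pos)-p0),(R0.inv()*Rt).as_rotvec(degrees=True)],4)
def jaw(st):
    y=Ro.from_quat(st["eef_rot"]).apply([0,1,0]);return np.degrees(np.arctan2(y[1],y[0]))
E
python3 - <<'E'
from h import *
from plant import r
s=r.get_state();print(jaw(s));print(rel(s,[.56,-.25,.26],-68))
E
```

```text
-77.23725816747213
[ 4.9090e-01 -2.5740e-01 -2.1300e-02 -1.3300e-02  6.0000e-04 -9.2373e+00]
```

Request:
carry_out([
  [0.041, -0.021, -0.01, 0, 0, -1],
  [0.082, -0.043, -0.02, 0, 0, -2],
  [0.123, -0.064, -0.02, 0, 0, -3],
  [0.164, -0.086, -0.02, 0, 0, -4],
  [0.205, -0.107, -0.02, 0, 0, -5],
  [0.245, -0.129, -0.02, 0, 0, -6],
  [0.286, -0.15, -0.02, 0, 0, -7],
  [0.327, -0.172, -0.02, 0, 0, -8],
  [0.368, -0.193, -0.02, 0, 0, -9],
  [0.409, -0.215, -0.02, 0, 0, -9],
  [0.45, -0.236, -0.02, 0, 0, -9],
  [0.491, -0.257, -0.02, 0, 0, -9],
], fingers=0, grip_force=22)

```text
clock: 1.6
tool_pos: [0.5615, -0.2491, 0.2589]
eef_rot: [0.982, 0.189, 0.0, 0.0]
contact_force: [0.3, -0.3, -0.3]
opening: 1.0
```

Run:
```python
from h import *
from plant import r
s=r.get_state();print(s["clock"],s["tool_pos"],s["q"],jaw(s));print(rel(s,[.644,.1945,.22],-68))
```

```text
1.6 [ 0.56146676 -0.24907123  0.25885574] [ 0.45497422  0.6521281  -0.20023904  1.57611894  0.15171256  0.92837002
 -0.98711805] -68.23021420323174
[ 2.412e-01 -3.813e-01  3.870e-02  2.150e-02  1.000e-04 -2.302e-01]
```

Request:
carry_out([
  [0.024, -0.038, 0, 0, 0, 0],
  [0.048, -0.076, 0, 0, 0, 0],
  [0.072, -0.114, 0, 0, 0, 0],
  [0.096, -0.152, 0, 0, 0, 0],
  [0.12, -0.19, 0, 0, 0, 0],
  [0.144, -0.228, 0, 0, 0, 0],
  [0.168, -0.266, 0.01, 0, 0, 0],
  [0.192, -0.304, 0.02, 0, 0, 0],
  [0.217, -0.343, 0.03, 0, 0, 0],
  [0.241, -0.381, 0.039, 0, 0, 0],
  [0.241, -0.381, 0.039, 0, 0, 0],
  [0.241, -0.381, 0.039, 0, 0, 0],
])

```text
clock: 2.8
tool_pos: [0.6422, 0.1943, 0.2191]
eef_rot: [0.982, 0.19, -0.0, -0.0]
contact_force: [0.1, -0.0, 0.7]
opening: 0.999
```

Run:
```python
from h import *
from plant import r
s=r.get_state();print(s["clock"],s["tool_pos"],s["q"],jaw(s))
print(rel(s,[.644,.1945,.093],-68))
for n in("scene","top"):
    p=r.snapshot(n);im=p["img"];cv2.imwrite(f"pics/{n}1.png",im);pickle.dump(p,open(n+"1.pkl","wb"))
    c=proj(p,[s["tool_pos"]])[0].astype(int);cr=im[max(0,c[1]-60):c[1]+60,max(0,c[0]-80):c[0]+80]
    cv2.imwrite(f"pics/{n}1c.png",cv2.resize(cr,None,fx=4,fy=4,interpolation=cv2.INTER_CUBIC))
```

```text
2.8 [0.64219119 0.19429757 0.21905906] [-0.28421767  0.77360462 -0.15315727  1.43304049  0.13148802  0.94588158
 -1.659539  ] -68.06843291574464
[ 0.0019  0.0005  0.1261 -0.0147  0.0532 -0.0684]
```

View pics/scene1c.png

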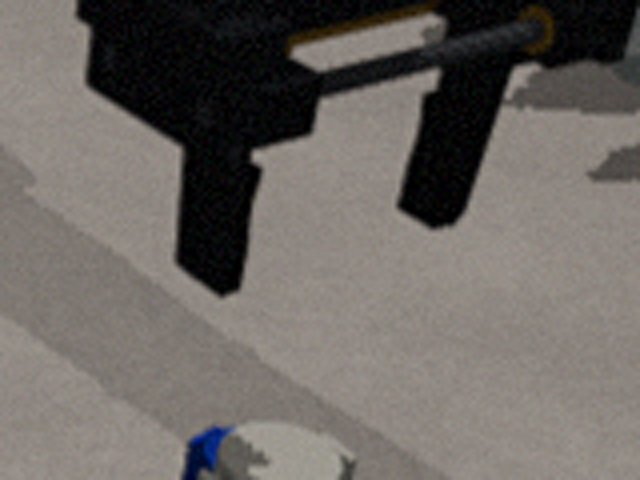

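The open fingers sit above the white cap with the jaw axis along its tabs. Descending now.

Request:
carry_out([
  [0.002, 0.0, 0.03, 0, 0, 0],
  [0.002, 0.0, 0.05, 0, 0, 0],
  [0.002, 0.0, 0.07, 0, 0, 0],
  [0.002, 0.0, 0.09, 0, 0, 0],
  [0.002, 0.0, 0.1, 0, 0, 0],
  [0.002, 0.0, 0.11, 0, 0, 0],
  [0.002, 0.0, 0.12, 0, 0, 0],
  [0.002, 0.0, 0.126, 0, 0, 0],
  [0.002, 0.0, 0.126, 0, 0, 0],
  [0.002, 0.0, 0.126, 0, 0, 0],
])

```text
clock: 3.9
tool_pos: [0.6449, 0.1936, 0.0941]
eef_rot: [0.982, 0.189, 0.0, -0.0]
contact_force: [-0.9, -0.4, 0.1]
opening: 1.0
```

Run:
```python
from h import *
from plant import r
s=r.get_state();print(s["clock"],s["tool_pos"],jaw(s),s["contact_force"])
for n in("scene","top"):
    p=r.snapshot(n);im=p["img"];pickle.dump(p,open(n+"2.pkl","wb"))
    c=proj(p,[s["tool_pos"]])[0].astype(int);cr=im[max(0,c[1]-50):c[1]+40,max(0,c[0]-60):c[0]+60]
    cv2.imwrite(f"pics/{n}2c.png",cv2.convertScaleAbs(cv2.resize(cr,None,fx=6,fy=6,interpolation=cv2.INTER_CUBIC),alpha=1.6))
```

```text
3.9 [0.64488634 0.19362733 0.09405311] -68.2327006683921 [-0.86998634 -0.39647083  0.14373782]
```

View pics/scene2c.png

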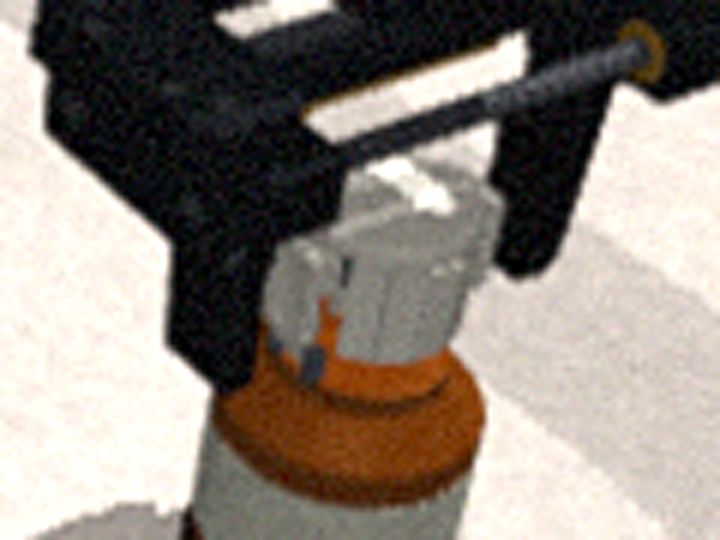

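Both fingers straddle the cap outside its tabs and clear of the jar shoulder, so I'll pinch.

Request:
carry_out([
  [0, 0, 0, 0, 0, 0],
  [0, 0, 0, 0, 0, 0],
  [0, 0, 0, 0, 0, 0],
  [0, 0, 0, 0, 0, 0],
  [0, 0, 0, 0, 0, 0],
  [0, 0, 0, 0, 0, 0],
  [0, 0, 0, 0, 0, 0],
  [0, 0, 0, 0, 0, 0],
  [0, 0, 0, 0, 0, 0],
  [0, 0, 0, 0, 0, 0],
], fingers=255, grip_force=24)

```text
clock: 5.0
tool_pos: [0.6445, 0.1937, 0.0937]
eef_rot: [0.982, 0.189, -0.0, -0.0]
contact_force: [-1.1, 1.5, -0.0]
opening: 0.56
```

Run:
```python
from h import *
from plant import r
s=r.get_state();print(s["clock"],s["tool_pos"],jaw(s),s["contact_force"],s["moment"],s["opening"]*88)
```

```text
5.0 [0.64445446 0.19370608 0.09368521] -68.22673458830029 [-1.10950196  1.49242495 -0.01186669] [ 0.23255048  0.21758464 -0.00449021] 49.28183917769342
```

The opening is 49 mm against 50 mm for fully pinched, and the side force is small. Turning the first half.

Request:
carry_out([
  [0, 0, 0, 0, 0, -3],
  [0, 0, 0, 0, 0, -7],
  [0, 0, 0, 0, 0, -11],
  [0, 0, 0, 0, 0, -15],
  [0, 0, 0, 0, 0, -19],
  [0, 0, 0, 0, 0, -23],
  [0, 0, 0, 0, 0, -27],
  [0, 0, 0, 0, 0, -31],
  [0, 0, 0, 0, 0, -35],
  [0, 0, 0, 0, 0, -35],
])

```text
clock: 6.0
tool_pos: [0.6451, 0.194, 0.0938]
eef_rot: [0.88, 0.475, 0.001, -0.0]
contact_force: [1.1, 1.6, -0.3]
opening: 0.56
```

Run:
```python
from h import *
from plant import r
s=r.get_state();print(s["clock"],s["tool_pos"],jaw(s),s["contact_force"],s["moment"],s["opening"]*88,s["q"])
```

```text
6.0 [0.6451228  0.19395956 0.09377681] -33.224228242399384 [ 1.05689724  1.57410387 -0.29814321] [ 0.31969463 -0.18695489  0.01337254] 49.31953043985492 [-0.20895902  0.93945617 -0.29620897  1.50955718  0.35419541  0.74428657
 -1.23228459]
```

Request:
carry_out([
  [0, 0, 0, 0, 0, -4],
  [0, 0, 0, 0, 0, -8],
  [0, 0, 0, 0, 0, -12],
  [0, 0, 0, 0, 0, -16],
  [0, 0, 0, 0, 0, -20],
  [0, 0, 0, 0, 0, -24],
  [0, 0, 0, 0, 0, -28],
  [0, 0, 0, 0, 0, -32],
  [0, 0, 0, 0, 0, -36],
  [0, 0, 0, 0, 0, -36],
  [0, 0, 0, 0, 0, -36],
])

```text
clock: 7.1
tool_pos: [0.6445, 0.194, 0.0937]
eef_rot: [0.691, 0.723, 0.0, -0.0]
contact_force: [-0.8, 2.8, -0.4]
opening: 0.562
```

Run:
```python
from h import *
from plant import r
s=r.get_state();print(s["clock"],s["tool_pos"],jaw(s),s["contact_force"],s["moment"],s["opening"]*88,s["q"])
p=r.snapshot("scene");im=p["img"]
c=proj(p,[s["tool_pos"]])[0].astype(int);cr=im[max(0,c[1]-50):c[1]+40,max(0,c[0]-60):c[0]+60]
cv2.imwrite(f"pics/s3c.png",cv2.convertScaleAbs(cv2.resize(cr,None,fx=6,fy=6,interpolation=cv2.INTER_CUBIC),alpha=1.6))
```

```text
7.1 [0.64449998 0.19396594 0.09370525] 2.631057741415108 [-0.768945    2.82863962 -0.4303878 ] [ 0.37577062  0.01765846 -0.02121713] 49.44882414852066 [-0.12873102  0.96126018 -0.45957144  1.50520954  0.53029006  0.80093887
 -0.74628541]
```

View pics/s3c.png

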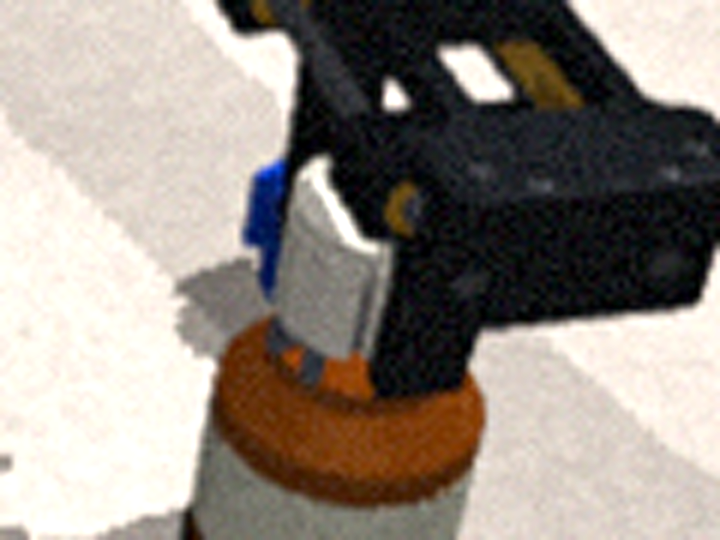

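The cap turned about 71° with the fingers, its tab still flush between the pads. Lifting straight up.

Request:
carry_out([
  [0, 0, -0.004, 0, 0, 0],
  [0, 0, -0.01, 0, 0, 0],
  [0, 0, -0.018, 0, 0, 0],
  [0, 0, -0.028, 0, 0, 0],
  [0, 0, -0.038, 0, 0, 0],
  [0, 0, -0.048, 0, 0, 0],
  [0, 0, -0.06, 0, 0, 0],
  [0, 0, -0.075, 0, 0, 0],
  [0, 0, -0.09, 0, 0, 0],
  [0, 0, -0.09, 0, 0, 0],
  [0, 0, -0.09, 0, 0, 0],
])

```text
clock: 8.25
tool_pos: [0.6448, 0.1933, 0.1842]
eef_rot: [0.69, 0.724, 0.0, 0.0]
contact_force: [0.2, -0.9, -0.9]
opening: 0.559
```

Run:
```python
from h import *
from plant import r
s=r.get_state();print(s["clock"],s["tool_pos"],jaw(s),s["contact_force"],s["moment"],s["opening"]*88,s["q"])
p=r.snapshot("scene");im=p["img"]
c=proj(p,[s["tool_pos"]])[0].astype(int);cr=im[max(0,c[1]-50):c[1]+70,max(0,c[0]-60):c[0]+60]
cv2.imwrite(f"pics/s4c.png",cv2.convertScaleAbs(cv2.resize(cr,None,fx=5,fy=5,interpolation=cv2.INTER_CUBIC),alpha=1.6))
print(rel(s,[.52,.10,.18],2.6),rel(s,[.469,.0025,.15],2.6))
```

```text
8.25 [0.64477479 0.19332356 0.1842196 ] 2.7549683990474376 [ 0.17238204 -0.88937775 -0.91785777] [ 0.00482072 -0.07758984  0.00319672] 49.211190701554926 [-0.10552587  0.85281735 -0.50973604  1.44878653  0.46559842  0.96085537
 -0.68982642]
[-0.0872 -0.1291  0.0041  0.0462  0.0142  0.155 ] [-0.1821 -0.1848  0.0341  0.0462  0.0142  0.155 ]
```

View pics/s4c.png

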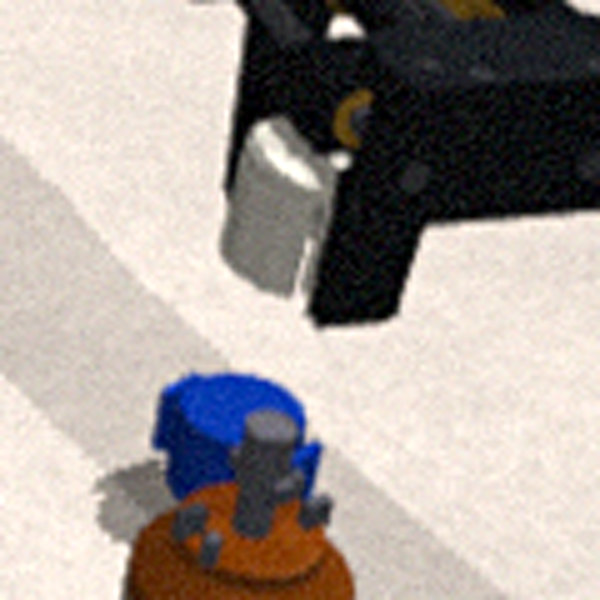

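The cap is off and upright in the fingers, with the bare neck visible below. Moving over the tray.

Request:
carry_out([
  [-0.012, -0.012, 0, 0, 0, 0],
  [-0.035, -0.036, 0, 0, 0, 0],
  [-0.06, -0.061, 0, 0, 0, 0],
  [-0.085, -0.087, 0, 0, 0, 0],
  [-0.11, -0.112, 0, 0, 0, 0],
  [-0.135, -0.138, 0, 0, 0, 0],
  [-0.16, -0.163, 0.01, 0, 0, 0],
  [-0.175, -0.178, 0.02, 0, 0, 0],
  [-0.182, -0.185, 0.034, 0, 0, 0],
  [-0.182, -0.185, 0.05, 0, 0, 0],
  [-0.182, -0.185, 0.07, 0, 0, 0],
  [-0.182, -0.185, 0.07, 0, 0, 0],
])

```text
clock: 9.5
tool_pos: [0.4669, 0.0025, 0.1117]
eef_rot: [0.69, 0.724, -0.002, -0.001]
contact_force: [0.2, 0.2, -0.1]
opening: 0.563
```

Run:
```python
from h import *
from plant import r
s=r.get_state();print(s["clock"],s["tool_pos"],jaw(s),s["contact_force"],s["moment"],s["opening"]*88,s["q"])
p=r.snapshot("scene");im=p["img"]
cv2.imwrite("pics/s5.png",cv2.convertScaleAbs(cv2.resize(im[90:290,120:380],None,fx=3,fy=3,interpolation=cv2.INTER_CUBIC),alpha=1.6))
print(rel(s,[.469,.0025,.018],2.6))
```

```text
9.5 [0.46686876 0.00249858 0.11173684] 2.797471058576046 [ 0.23715027  0.20678364 -0.0690792 ] [-0.01206161 -0.05310279 -0.01072187] 49.509791978737326 [ 0.12287926  0.73849381 -0.36564149  2.13241811  0.68337535  0.39142466
 -0.75064079]
[-0.      0.0026  0.0937 -0.2836  0.0419  0.1976]
```

View pics/s5.png

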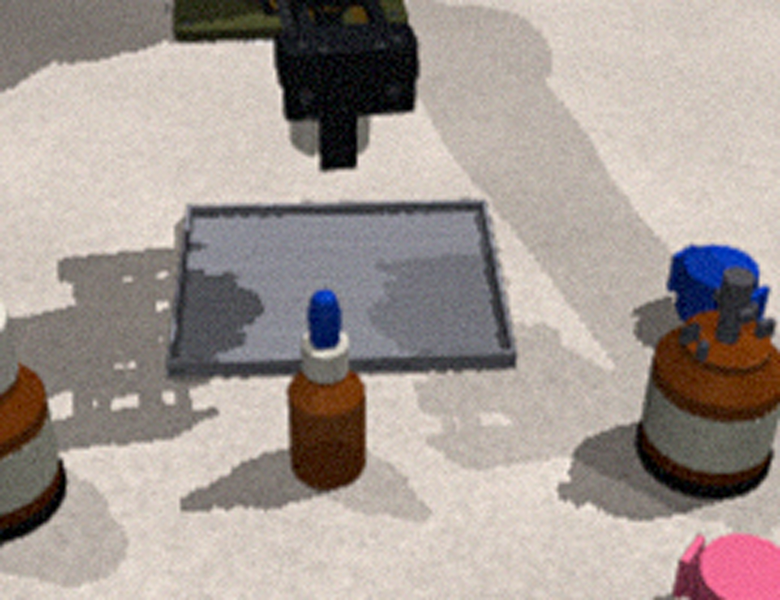

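Run:
```python
from h import *
t=load("top0");s=load("scene0")
print(unp(s,229,246,0),unp(t,272,190,0.02),unp(s,229,210,.07), unp(t,273,183,.09))
```

```text
[ 0.63393443 -0.01601587  0.        ] [ 0.62683185 -0.01638778  0.02      ] [ 0.62469563 -0.01380997  0.07      ] [ 0.63037952 -0.01481206  0.09      ]
```

The dropper bottle (x ≥ 0.61) is clear of the gripper body (x ≤ 0.56). Lowering the cap.

Request:
carry_out([
  [0, 0.002, 0.015, 0, 0, 0],
  [0, 0.002, 0.03, 0, 0, 0],
  [0, 0.002, 0.045, 0, 0, 0],
  [0, 0.002, 0.06, 0, 0, 0],
  [0, 0.002, 0.072, 0, 0, 0],
  [0, 0.002, 0.082, 0, 0, 0],
  [0, 0.002, 0.09, 0, 0, 0],
  [0, 0.002, 0.094, 0, 0, 0],
  [0, 0.002, 0.094, 0, 0, 0],
  [0, 0.002, 0.094, 0, 0, 0],
])

```text
clock: 10.55
tool_pos: [0.4708, 0.0029, 0.02]
eef_rot: [0.69, 0.724, 0.0, 0.0]
contact_force: [0.5, -0.9, -1.2]
opening: 0.561
```

Run:
```python
from h import *
from plant import r
s=r.get_state();print(s["clock"],s["tool_pos"],jaw(s),s["contact_force"],s["moment"],s["opening"]*88,s["q"])
print(rel(s,[.469,.0025,.0117],2.6))
```

```text
10.55 [0.47083012 0.00287914 0.02003762] 2.763481211738178 [ 0.48647453 -0.92653783 -1.21541825] [-0.01433189 -0.12102532  0.04994832] 49.390365808907646 [-0.04471902  0.91353818 -0.09664363  2.16059781  0.83737081  0.10316852
 -0.89032578]
[-0.0003 -0.0019  0.0083  0.0301  0.0049  0.1635]
```

Joint 6 is near its lower limit, so I'll shift slightly outward while probing down.

Request:
carry_out([
  [0, 0.002, 0.002, 0, 0, 0],
  [0, 0.005, 0.003, 0, 0, 0],
  [0, 0.005, 0.005, 0, 0, 0],
  [0, 0.005, 0.006, 0, 0, 0],
  [0, 0.005, 0.007, 0, 0, 0],
  [0, 0.005, 0.007, 0, 0, 0],
  [0, 0.005, 0.007, 0, 0, 0],
])

```text
clock: 11.25
tool_pos: [0.4757, 0.003, 0.0132]
eef_rot: [0.69, 0.724, 0.0, 0.0]
contact_force: [-0.5, 0.6, 5.4]
opening: 0.563
```

Run:
```python
from h import *
from plant import r
s=r.get_state();print(s["clock"],s["tool_pos"],jaw(s),s["contact_force"],s["moment"],s["opening"]*88,s["q"])
```

```text
11.25 [0.47574501 0.00300622 0.01316145] 2.765172891757665 [-0.48910487  0.57961312  5.38479345] [-0.05164879 -0.00666249  0.03073921] 49.503841378135576 [-0.04559011  0.92880624 -0.09431359  2.14634549  0.84257393  0.10177573
 -0.89385277]
```

A 5.4 N upward force shows the cap is on the floor. Releasing it.

Request:
carry_out([
  [0, 0, 0, 0, 0, 0],
  [0, 0, 0, 0, 0, 0],
  [0, 0, 0, 0, 0, 0],
  [0, 0, 0, 0, 0, 0],
  [0, 0, 0, 0, 0, 0],
  [0, 0, 0, 0, 0, 0],
  [0, 0, 0, 0, 0, 0],
  [0, 0, 0, 0, 0, 0],
], fingers=0)

```text
clock: 12.05
tool_pos: [0.4756, 0.0032, 0.0127]
eef_rot: [0.69, 0.724, -0.0, 0.0]
contact_force: [-0.0, 0.9, -0.5]
opening: 1.001
```

Run:
```python
from h import *
from plant import r
s=r.get_state();print(s["clock"],s["tool_pos"],jaw(s),s["contact_force"],s["opening"]*88)
p=r.snapshot("scene");im=p["img"]
cv2.imwrite("pics/s6.png",cv2.convertScaleAbs(cv2.resize(im[90:240,150:320],None,fx=4,fy=4,interpolation=cv2.INTER_CUBIC),alpha=1.6))
```

```text
12.05 [0.47556781 0.00315762 0.01269074] 2.768924668291976 [-0.02042661  0.89766745 -0.54845982] 88.07447732989006
```

View pics/s6.png

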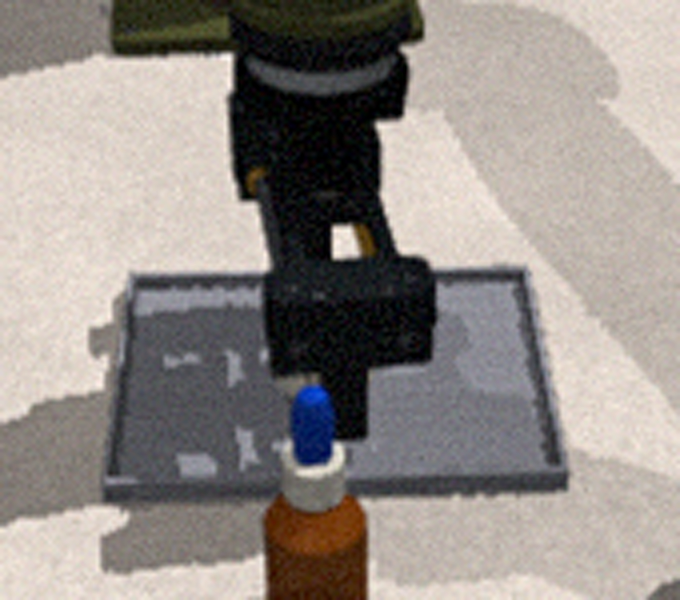

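The fingers are fully open with the cap behind the near finger, and the force is back to zero. Retreating straight up.

Request:
carry_out([
  [0, 0, -0.01, 0, 0, 0],
  [0, 0, -0.025, 0, 0, 0],
  [0, 0, -0.045, 0, 0, 0],
  [0, 0, -0.07, 0, 0, 0],
  [0, 0, -0.1, 0, 0, 0],
  [0, 0, -0.13, 0, 0, 0],
  [0, 0, -0.16, 0, 0, 0],
  [0, 0, -0.18, 0, 0, 0],
  [0, 0, -0.18, 0, 0, 0],
  [0, 0, -0.18, 0, 0, 0],
])

```text
clock: 13.1
tool_pos: [0.4754, 0.0028, 0.1925]
eef_rot: [0.69, 0.724, -0.0, 0.0]
contact_force: [0.5, -0.1, 0.0]
opening: 1.0
```

Run:
```python
from h import *
from plant import r
s=r.get_state();print(s["clock"],s["tool_pos"],s["contact_force"],s["opening"])
for n in("scene","top"):
    p=r.snapshot(n);im=p["img"];pickle.dump(p,open(n+"7.pkl","wb"))
    print(n,[(d["p"],d["xyz"]) for d in r.spot_point(p,"cap")])
    if n=="scene":cv2.imwrite("pics/s7.png",cv2.convertScaleAbs(cv2.resize(im[90:240,150:320],None,fx=4,fy=4,interpolation=cv2.INTER_CUBIC),alpha=1.6))
```

```text
13.1 [0.47539019 0.00276624 0.19253326] [ 0.4729369  -0.13858012  0.00852255] 1.000252572913357
scene [(0.95, [0.5299, 0.2366, 0.0247]), (0.64, [0.763, 0.1673, 0.0291]), (0.55, [0.4761, 0.0028, 0.0334])]
top [(0.7, [0.5304, 0.2371, 0.0278]), (0.55, [0.6461, 0.1991, -0.0031])]
```

View pics/s7.png

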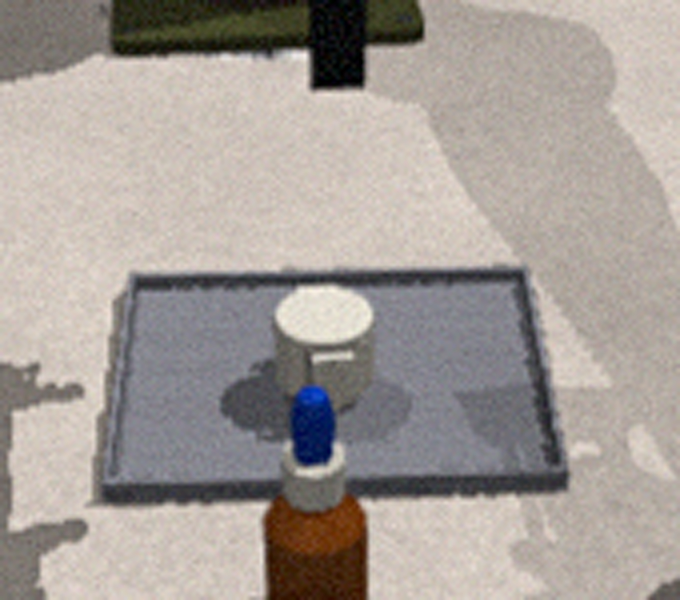

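The cap stands upright near the middle of the tray, its top at crop (324,315). The gripper is well clear, so I'm handing in.

Run:
```python
from plant import r
print(r.finish_job())
```

```text
the job is handed in; nothing more can be done
None
```

The white safety cap is off the jar and standing right way up on the steel tray. I handed the job in at about 13 s of the 40 s allowed, and no verdict was reported.

**Pinch and turn:** I pinched both tabs in at 24 N; the opening read 49.3 mm, against 50 mm for fully in. The gripper turned about 71° anticlockwise with the tabs still pinched.

**Lift and placing:** I lifted the cap 90 mm straight up, and a picture showed the bare neck below it. I lowered it onto the tray until I felt about 5 N, then opened the fingers and backed off straight up.

**Last checks:**
- **Position:** The scene camera's network put the cap at (0.476, 0.003, 0.033), about 7 mm from the tray centre I measured. Its origin is about 29 mm above the floor, within the allowed 21–31 mm and the network's 4 mm accuracy.
- **Attitude:** The picture shows it upright.
- **Contact:** The gripper was fully open and 0.19 m up, with the force reading near zero.
- **Check that didn't confirm:** The top camera's network did not report the white cap after the placing. It reported the blue one and, with a lower score, the bare jar. I did not view that top picture.

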